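# Work the wedge out from under the bun warmer's drop door

### The job

The bun warmer's heavy drop door is propped open on a wooden wedge: work the wedge back out towards you in short tugs, first only until the door has sunk about half-way, letting go of it there for a good second so that the door rests and settles on it, then with a fresh hold until the wedge is clear and the door has come down shut without being dropped; leave the wedge lying on the table in front of the warmer. Once the door is shut, press the latch bush on top of the warmer fully home, until its shoulder sits flush on its boss. Do not push the other things about.

Things in the scene. Friction and masses are not known exactly. Their poses are not given: they have to be found in the camera images.
- warmer: the bun warmer: a fixed bare-metal box 240 wide (y), 150 deep (x), 160 high, hollow, open below. Origin: centre of its underside, on the table; x points level from front to back. The door's outer face is the plane x = -75 mm. A lintel overhangs its whole front, x = -75 to -115 mm, underside 136 mm above the table: near the door a gripper must lean back 30 to 45 degrees, fingers forward and down.
- door (a joint): the drop door: a steel panel 200 wide, 12 thick, 120 high, about 1.5 kg (varies by a fifth), in upright guides behind the lintel. Value in m: 0 = shut, grows upward. No latch or spring: it slides down by its own weight as far as the wedge lets it. It starts about 0.025 up, resting on the wedge's slope.
- wedge: loose wooden wedge, 135 long (x), 30 wide (y), 70 g. Origin: centre of its underside. Its +x end is the 3 mm tip, under the door; from there the top rises evenly over 110 mm to 36 mm, then 25 mm level to the tail, which at first sticks out 45 to 55 mm, pointing at the warmer within 4 degrees, up to 30 mm off its middle. It lies flat, stays by friction where left and takes about 8 to 20 N to pull.
- door_sole (a point): middle of the door's lower outer edge, moves with the door; 3 mm above the table when shut.
- wedge_tail (a point): the place to grip the wedge, across its 30 mm width: 17 mm from its tail end, 18 mm above its underside, half-way across and half-way up. Axes as the wedge.
- latch_bush (a joint): the latch bush: a steel bushing with a shoulder 29 mm across and 10 mm thick, standing half pressed into a boss on top of the warmer's lintel. Moves straight down only. Value in m, how far pressed: starts at 0 to 0.003; at 0.012 the shoulder sits flush on the boss and it stops dead. About 9 N of friction resists all the way, no spring: it stays where left.
- bush_top (a point): centre of the latch bush's flat top, moves with it: 89 mm in front of the warmer's origin, 190 mm above the table when not pressed at all and 178 mm when home.
- shaker_mid (a point): spice shaker, 45 across and 105 high, standing to the left of the wedge; this is its centre, half-way up. Leave alone.
- cutter_mid (a point): steel ring cutter, 70 across and 34 high, standing to the right of the wedge; this is its centre, half-way up. Leave alone.
- tub_mid (a point): small dessert tub, 72 across and 71 high, standing beside the warmer on its right; this is its centre, half-way up. Leave alone.
- label_roll_mid (a point): roll of labels, 69 across and 40 high, lying flat on top of the warmer behind the latch bush; this is its centre, half-way up. Leave alone.
There are look-alikes about, which are no part of the job. Several things look just like the wedge: the one meant starts farthest from the robot's base.

How it is judged:
On the way, in this order (a step that is already met when the one before it is completed fails the run):
1. the door has sunk about half-way (6 to 19 mm above shut) and rests still on the wedge, with the fingers off the wedge (value of joint door between 0.006 and 0.019 m and velocity of joint door above -0.01 m/s and contact force between the fingers and wedge below 0.1 N), for 0.5 s.
2. the wedge is clear and the door is shut (within 2 mm) (value of joint door below 0.002 m and x of wedge in the frame of warmer below -0.142 m), for 0.2 s.
3. the latch bush is pressed home (within 1.5 mm) (value of joint latch_bush above 0.0105 m), for 0.1 s.
At the end, for the whole second after the job is handed in: The door is shut to within 2 mm, the latch bush is home to within 1.5 mm, and the wedge lies still on the table, wholly in front of the door (all of step 2 and value of joint latch_bush above 0.0105 m and height (world z) of wedge_tail below 0.035 m and linear speed of wedge below 0.01 m/s); the robot touches nothing.
It fails at once if the door is let drop: it comes down faster than 0.2 m/s (velocity of joint door below -0.2 m/s).
It fails at once if the shaker, ring cutter, dessert tub or label roll is moved more than 40 mm (distance of any of shaker_mid, cutter_mid, tub_mid, label_roll_mid from where it was at the start of the episode above 0.04 m).
It also fails if it takes over 48 s, if anything falls off the work surface, if the arm or the gripper's body presses on something with over 40 N, if the wrist force passes 120 N, or if a joint passes its speed limit or range.

### The arm

A 6-joint arm with a two-finger parallel gripper is mounted at the origin on a cart in front of the work surface, level with it; the furniture and walls round the work are solid. World frame = base frame: x ahead of the robot, y to its left, z up, the work surface at z = 0. Lengths are in m, angles in rad, forces in N, time in s.
With the tool pointing down it reaches from about 0.325 to 0.775 m from the base axis. Payload 9.3 kg.
Tool frame: the origin (TCP) lies on the centre line of the jaws, within the pads' length; the fingertips stand 17 mm ahead of it and the grasp point (between the pads) lies 2 mm behind it (robot.nose_length is the distance from the TCP to the fingertips, in m); z points along the fingers, y is the direction in which the jaws open and shut (so a half turn about z gives the same grasp; the last joint's range is limited). The gripper opens to 85 mm and grips with 20 to 120 N. Pads are 22 mm wide; open, the fingers measure 114 mm over their backs; the gripper's body (76 mm by 85 mm) begins 54 mm behind the grasp point. The pads swing forward as they close: fully open they stand 13 mm farther back than shut.
Start: joints at [-0.153, 0.259, 0.021, 1.334, 0, 1.418], TCP at [0.55, -0, 0.248] pointing down, gripper open.
Joint ranges: [-3.04, 3.04], [-0.91, 1.82], [-1.04, 1.36], [-1.92, 1.95], [-1.52, 1.45], [-3.14, 3.14]. Speed limits (rad/s): [2.22, 2.22, 2.79, 3.14, 3.14, 3.14].

### API

Orientations are given as [roll, pitch, yaw] about the fixed x, y, z axes, in that order (R = Rz(yaw) Ry(pitch) Rx(roll)).
In Python, from plant import readout, cams, order, robot gives the robot as it stands. The module is installed in compiled form; this text tells all that it offers.
- The arm moves only by the tool drive_tool, never from a script. Its argument "commands" is one flat list of numbers, 6 for each row, row after row: the shift along the tool's x, y, z each as a share of 0.03 m, from -1 to 1, then the turn, a rotation vector about the tool's x, y, z each as a share of 0.12 rad, from -1 to 1. In form: [dx, dy, dz, wx, wy, wz, dx, dy, dz, wx, wy, wz, ...]. A call has 1 to 5 rows; each row shifts and turns the commanded pose from where the row before left it, along the tool's axes as they then stand; what a row does not reach is not made up. A row lasts 1/12 s, in which the tool goes at most 41.7 mm and 7.16 degrees, less where a joint would pass 70% of its speed; a pose out of reach is approached as far as the arm can. A call with a number of a shift or a turn outside -1 to 1 is refused whole. A call with a gripper value outside its range is refused whole. "jaw" is the finger opening in mm, from 0 to 85.4, set as the call begins (left out, the last holds). The fingers move at their own pace and stop on an object; the grip force is fixed at half the most. Time passes only in rows, so rows that do not move let the fingers close. It gives the time, the measured TCP pose, the force and the opening at its end, in the units of the state.
- readout.observe(): the state, without advancing time (a new reading comes with each control period).
- cams.capture(name): name is "scene" or "side" or "wrist"; returns a dict with "img" (480x640x3 uint8, red, green, blue), "z_map" (480x640 float32, m along the optical axis (not along the pixel's ray), 0 where there is no reading), "fx", "fy", "cx", "cy" (pixels), "dist_coeffs" ([k1, k2, p1, p2, k3] as OpenCV has them; the pictures are not rectified), "cam_to_world" (4x4, takes a point from camera to world coordinates). Camera axes: x right, y up, looking along -z (the intrinsics and any distortion apply to the point x, -y, -z); pixel columns grow to the right and rows downward; lengths in m; the calibration is good to about 2 mm. A picture is of the moment at which its call begins.
- order.finish_job(): hands the job in, once; it reports no verdict.
The state is a dict: "t": time; "qpos": joint angles; "qd": joint speeds; "effort": joint torques, N m; "tcp_pos": TCP position; "orientation": TCP orientation; "wrist_force": force on the tool from outside, world axes, zero at the start; "ft_torque": the same for the moment, N m; "gripper_width": opening from 0.0 (shut) to 1.0 (fully open).
Only numpy, scipy, OpenCV 4.12 (cv2) and the standard library are available. Lean on these libraries where they do the work, as an engineer would, in place of code of your own. Each camera call takes 0.05 s, during which the arm holds its last target. There are 200 camera calls.

## Working session

There is one attempt and no reset: what is moved stays moved. The work goes in short steps, Python scripts to look and compute and a tool call to move; the robot and the scene stay as the last step left them, time stands still between calls to the robot, and variables do not carry over. Pictures are saved under pics/ and viewed, about 8 in all and at most 12, crops included, and the job is handed in when it is done.

Besides the shell and the picture viewer there is one more tool, called after "Call:" as name(argument=value, ...) on one line, values as JSON. drive_tool: Moves the arm, as the interface text tells. Its arguments: {"type":"object","properties":{"commands":{"type":"array"},"jaw":{"type":"number"}},"required":["commands"]}

```bash
mkdir -p pics; cat > h.py <<'E'
import numpy as np, cv2
from scipy.spatial.transform import Rotation as R
from plant import readout, cams, order, robot
def cap(n):
    c=cams.capture(n); return c
def pts(c):
    h,w=c['z_map'].shape
    K=np.array([[c['fx'],0,c['cx']],[0,c['fy'],c['cy']],[0,0,1.]])
    u,v=np.meshgrid(np.arange(w),np.arange(h))
    p=cv2.undistortPoints(np.stack([u.ravel(),v.ravel()],1).astype(np.float64)[:,None],K,np.array(c['dist_coeffs'],float))[:,0]
    z=c['z_map'].ravel()
    P=np.stack([p[:,0]*z,-p[:,1]*z,-z],1)
    T=np.array(c['cam_to_world']); W=P@T[:3,:3].T+T[:3,3]
    W[z==0]=np.nan
    return W.reshape(h,w,3)
def save(c,n): cv2.imwrite(n,c['img'][:,:,::-1])
E
python3 - <<'E'
from h import *
for n in ['scene','side']:
    c=cap(n); save(c,f'pics/{n}0.png'); np.save(f'{n}0.npy',pts(c)); print(n,np.array(c['cam_to_world'])[:3,3],np.mean(c['z_map']>0))
a=cv2.imread('pics/scene0.png');b=cv2.imread('pics/side0.png')
print(readout.observe())
E
```

```text
scene [-0.06306686 -0.52585351  0.5858868 ] 0.995927734375
side [ 0.12584808 -0.60499076  0.64581851] 0.9960807291666667
{'t': 0.1, 'qpos': array([-1.52597255e-01,  2.59136225e-01,  2.08268212e-02,  1.33375050e+00,
       -2.69629229e-05,  1.41821638e+00]), 'qd': array([ 0.00077773, -0.00039323,  0.00241372,  0.00032896, -0.00063152,
        0.00051604]), 'effort': array([ 3.14176716e-03, -5.56694484e+01,  3.45071769e+01,  1.17344077e-02,
       -2.28166823e-04,  1.16645586e-05]), 'tcp_pos': array([5.49743969e-01, 2.86195451e-05, 2.47722192e-01]), 'orientation': array([-3.14033966e+00, -1.65399942e-04,  1.57077894e+00]), 'wrist_force': array([0.05709552, 0.3075733 , 0.13825811]), 'ft_torque': array([ 0.02514802, -0.037018  ,  0.02418513]), 'gripper_width': 0.9975188095358554}
```

View pics/scene0.png

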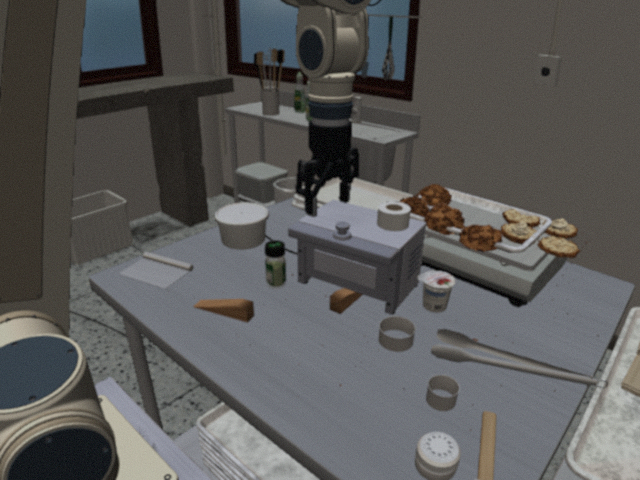

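View pics/side0.png

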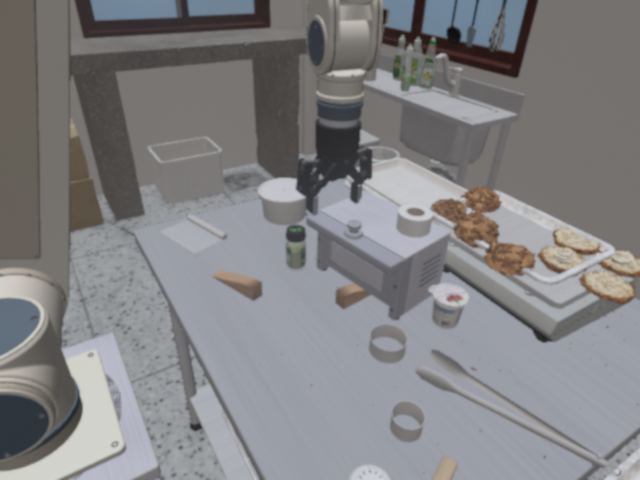

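Wedge candidates in the scene view are (225,308), loose on the table, and (345,298), its tip under the door. The wooden piece at (487,445) looks like a handle. The one at (345,298) fits because it is under the door and farther away. Next I measure and enlarge.

```bash
python3 - <<'E'
from h import *
for n in ['scene','side']:
    W=np.load(n+'0.npy'); im=cv2.imread(f'pics/{n}0.png'); hsv=cv2.cvtColor(im,cv2.COLOR_BGR2HSV)
    m=((hsv[...,0]<18)&(hsv[...,1]>90)&(hsv[...,2]>50)).astype(np.uint8)
    m[:200]=0
    ok=(W[...,2]>-.02)&(W[...,2]<.06)
    k,l,s,ce=cv2.connectedComponentsWithStats((m&ok).astype(np.uint8))
    for i in range(1,k):
        if s[i,4]>80:
            P=W[l==i]; print(n,s[i],np.nanmin(P,0).round(3),np.nanmax(P,0).round(3),np.nanmedian(P,0).round(3))
    # warmer top
    z=W[...,2]; t=(abs(z-.16)<.006)&(W[...,0]>.3)&(W[...,0]<1)&(abs(W[...,1])<.35)
    k,l,s,ce=cv2.connectedComponentsWithStats(t.astype(np.uint8)); i=1+np.argmax(s[1:,4])
    P=W[l==i]; r=cv2.minAreaRect(P[:,:2].astype(np.float32)*1000); print('top',s[i],np.median(P[:,2]),r, cv2.boxPoints(r).round())
    # bush
    t=(z>.165)&(z<.215)&(W[...,0]>.4)&(W[...,0]<.9)&(abs(W[...,1])<.2)
    k,l,s,ce=cv2.connectedComponentsWithStats(t.astype(np.uint8))
    for i in range(1,k):
        if s[i,4]>15:
            P=W[l==i]; print('obj',s[i],P.min(0).round(3),P.max(0).round(3),np.median(P,0).round(3))
a=cv2.imread('pics/side0.png')[180:330,200:400]; b=cv2.imread('pics/scene0.png')[210:360,190:390]
cv2.imwrite('pics/c1.png',np.vstack([cv2.resize(a,None,fx=2,fy=2,interpolation=3),cv2.resize(b,None,fx=2,fy=2,interpolation=3)]))
E
```

```text
scene [331 288  30  24 389] [ 0.571 -0.02   0.005] [0.657 0.014 0.038] [ 0.593 -0.011  0.028]
scene [195 299  57  22 741] [0.38  0.102 0.002] [0.444 0.233 0.038] [0.412 0.146 0.02 ]
top [ 288  199  139   60 3801] 0.16009897675247792 ((677.502197265625, 25.082618713378906), (192.89186096191406, 242.570556640625), 9.855096817016602) [[ 562.  128.]
 [ 603. -111.]
 [ 793.  -78.]
 [ 752.  161.]]
obj [408 196  12   7  44] [ 0.86  -0.012  0.165] [0.892 0.025 0.17 ] [0.877 0.005 0.167]
obj [377 201  34  29 828] [ 0.693 -0.065  0.165] [0.768 0.005 0.202] [ 0.712 -0.04   0.192]
obj [431 203  31  16 315] [ 0.825 -0.124  0.165] [ 0.887 -0.051  0.178] [ 0.854 -0.092  0.17 ]
obj [333 221  18  17 232] [ 0.591 -0.004  0.165] [0.626 0.033 0.19 ] [0.604 0.008 0.179]
obj [470 224  13   4  29] [ 0.832 -0.184  0.165] [ 0.851 -0.162  0.169] [ 0.839 -0.174  0.166]
top [ 306  191  145   77 4625] 0.1596081752597021 ((677.6569213867188, 24.104660034179688), (194.12765502929688, 242.0623779296875), 9.589789390563965) [[ 562.  127.]
 [ 602. -111.]
 [ 794.  -79.]
 [ 753.  160.]]
obj [445 198  14   9  72] [ 0.859 -0.012  0.165] [0.895 0.021 0.171] [0.876 0.004 0.167]
obj [396 204  37  32 984] [ 0.691 -0.068  0.165] [0.764 0.004 0.202] [ 0.716 -0.043  0.193]
obj [463 211  33  21 439] [ 0.823 -0.123  0.165] [ 0.892 -0.051  0.179] [ 0.854 -0.094  0.171]
obj [344 219  18  18 244] [ 0.589 -0.006  0.165] [0.625 0.027 0.19 ] [0.604 0.007 0.18 ]
obj [507 244   7   5  16] [ 0.83  -0.187  0.165] [ 0.846 -0.179  0.169] [ 0.839 -0.183  0.166]
```

View pics/c1.png

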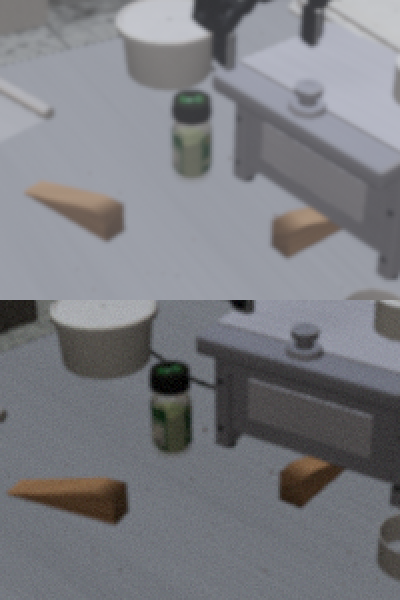

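The crop confirms it: the wedge at scene (345,298) is under the door, while the look-alike lies loose nearer the base. Next I work in the warmer frame.

```bash
cat >> h.py <<'E'
YAW=np.deg2rad(9.7); O=np.array([.6974,.0280,0.]); RW=R.from_euler('z',YAW).as_matrix()
def tow(p): return (np.asarray(p)-O)@RW      # world->warmer
def tocw(p): return np.asarray(p)@RW.T+O
E
python3 - <<'E'
from h import *
for n in ['scene','side']:
    W=np.load(n+'0.npy'); im=cv2.imread(f'pics/{n}0.png'); hsv=cv2.cvtColor(im,cv2.COLOR_BGR2HSV)
    L=tow(W)
    m=(hsv[...,0]<18)&(hsv[...,1]>(90 if n=='scene' else 60))&(L[...,0]>-.15)&(L[...,0]<-.06)&(abs(L[...,1])<.06)&(L[...,2]>.006)&(L[...,2]<.045)
    P=L[m]; print(n,len(P),'pct x',np.percentile(P[:,0],[1,5,20,50,90,99]).round(3),'y',np.percentile(P[:,1],[1,5,50,95,99]).round(3),'z',np.percentile(P[:,2],[5,50,95]).round(3))
    for lo in np.arange(-.135,-.07,.008):
        q=P[(P[:,0]>=lo)&(P[:,0]<lo+.008)&(P[:,2]>.030)]
        if len(q)>3: print(round(lo,3),len(q),q[:,1].min().round(4),q[:,1].max().round(4),np.median(q[:,2]).round(4))
    t=P[P[:,2]<.03]; print('tail', np.percentile(t[:,0],[2,20,50]).round(4), t[:,1].min().round(3),t[:,1].max().round(3))
    z=W[...,2]
    t=(z>.008)&(z<.15)&(L[...,0]<-.1)&(L[...,0]>-.4)&(abs(L[...,1])<.3)
    t=cv2.erode(t.astype(np.uint8),np.ones((2,2)))
    k,l,s,ce=cv2.connectedComponentsWithStats(t)
    for i in range(1,k):
        if s[i,4]>40:
            Q=L[l==i]; print('obj L',s[i],np.percentile(Q,2,axis=0).round(3),np.percentile(Q,98,axis=0).round(3))
E
```

```text
scene 411 pct x [-0.129 -0.129 -0.127 -0.112 -0.078 -0.064] y [-0.029 -0.028 -0.021 -0.002 -0.   ] z [0.008 0.027 0.037]
-0.135 14 -0.024 -0.0039 0.0342
-0.127 41 -0.0261 0.0002 0.0354
-0.119 31 -0.0265 -0.0004 0.0358
-0.111 28 -0.0266 -0.0009 0.0362
-0.103 19 -0.0266 -0.004 0.035
-0.095 15 -0.0261 -0.002 0.0321
-0.087 10 -0.0269 -0.0039 0.0306
tail [-0.1294 -0.1272 -0.112 ] -0.03 0.0
obj L [289 233 103  33 370] [-0.115 -0.116  0.138] [-0.11   0.109  0.148]
obj L [265 242  20  45 750] [-0.132  0.136  0.011] [-0.104  0.169  0.106]
obj L [330 292  18  19 258] [-0.129 -0.027  0.009] [-0.103  0.001  0.037]
obj L [203 300  51  20 670] [-0.274  0.119  0.009] [-0.236  0.222  0.037]
obj L [380 317  35  31 622] [-0.178 -0.192  0.009] [-0.11  -0.126  0.032]
obj L [432 345  37  16 359] [-0.157 -0.299  0.009] [-0.141 -0.24   0.031]
obj L [427 376  27  32 406] [-0.275 -0.299  0.009] [-0.223 -0.266  0.032]
side 372 pct x [-0.13  -0.129 -0.123 -0.107 -0.079 -0.066] y [-0.029 -0.029 -0.025 -0.006 -0.003] z [0.009 0.029 0.037]
-0.135 27 -0.0268 -0.0051 0.0341
-0.127 31 -0.0272 -0.002 0.0356
-0.119 34 -0.0272 -0.0025 0.0355
-0.111 28 -0.0288 -0.0052 0.0357
-0.103 22 -0.0277 -0.0042 0.0334
-0.095 20 -0.0278 -0.0047 0.0317
tail [-0.1293 -0.1196 -0.0971] -0.031 -0.005
obj L [307 222  88  53 283] [-0.117 -0.119  0.139] [-0.106  0.107  0.149]
obj L [286 226  19  44 696] [-0.134  0.135  0.011] [-0.102  0.167  0.106]
obj L [217 272  45  26 557] [-0.276  0.119  0.01 ] [-0.235  0.224  0.037]
obj L [336 286  19  21 257] [-0.131 -0.028  0.01 ] [-0.102 -0.002  0.037]
obj L [370 325  38  21 332] [-0.155 -0.186  0.009] [-0.111 -0.125  0.033]
obj L [370 340  36  20 293] [-0.18  -0.194  0.009] [-0.138 -0.144  0.031]
obj L [417 368  37  23 352] [-0.159 -0.298  0.01 ] [-0.143 -0.241  0.032]
obj L [393 402  30  18 268] [-0.255 -0.299  0.01 ] [-0.225 -0.266  0.032]
obj L [392 418  12  18 106] [-0.276 -0.3    0.011] [-0.272 -0.277  0.032]
```

Call:
drive_tool(commands=[0, 0, 0, 0, 0, -1, 0, 0, 0, 0, 0, -1])

```text
t: 0.27
tcp_pos: [0.5498, 0.0, 0.2479]
orientation: [-3.141, -0.0, 1.816]
wrist_force: [-0.4, -0.0, 0.2]
gripper_width: 1.001
```

```bash
cat >> h.py <<'E'
def goal(pL,lean,flip,yawoff=0):
    a=np.deg2rad(lean); z=RW@R.from_euler('z',yawoff,degrees=True).as_matrix()@np.array([np.sin(a),0,-np.cos(a)])
    y=RW@R.from_euler('z',yawoff,degrees=True).as_matrix()@np.array([0,1.,0])*flip
    return tocw(pL),np.stack([np.cross(y,z),y,z],1)
def delta(p,G):
    s=readout.observe(); C=R.from_euler('xyz',s['orientation']).as_matrix()
    rv=R.from_matrix(C.T@G).as_rotvec()
    print('t',s['t'].__round__(2),'tcpL',tow(s['tcp_pos']).round(4),'q',s['qpos'].round(2),'F',np.array(s['wrist_force']).round(1),'w',round(s['gripper_width'],3))
    print('shift tool rows',(C.T@(p-s['tcp_pos'])/.03).round(2),' shift in goal axes',(G.T@(p-s['tcp_pos'])/.03).round(2),'rot rows',(rv/.12).round(2))
E
python3 - <<'E'
from h import *
for f in (1,-1): print(f); delta(*goal([-.22,-.0145,.14],40,f))
E
```

```text
1
t 0.27 tcpL [-0.1502 -0.0027  0.2479] q [-0.15  0.26  0.02  1.33  0.    1.17] F [-0.4 -0.   0.2] w 1.001
shift tool rows [-0.22 -2.35  3.6 ]  shift in goal axes [ 4.09 -0.39  1.26] rot rows [ -4.34  -4.68 -11.91]
-1
t 0.27 tcpL [-0.1502 -0.0027  0.2479] q [-0.15  0.26  0.02  1.33  0.    1.17] F [-0.4 -0.   0.2] w 1.001
shift tool rows [-0.22 -2.35  3.6 ]  shift in goal axes [-4.09  0.39  1.26] rot rows [-4.78  4.42 13.1 ]
```

Call:
drive_tool(commands=[0, -1, 0, -0.36, -0.39, -0.99, 0, -1, 0, -0.36, -0.39, -0.99, 0, 0, 0, -0.36, -0.39, -0.99, 0, 0, 0, -0.36, -0.39, -0.99, 0, 0, 0, -0.36, -0.39, -0.99], jaw=55)

```text
t: 0.68
tcp_pos: [0.4923, -0.0174, 0.2472]
orientation: [3.007, 0.263, 2.353]
wrist_force: [-0.2, 0.4, -0.3]
gripper_width: 0.643
```

Call:
drive_tool(commands=[0, 0, 0, -0.36, -0.39, -0.99, 0, 0, 0, -0.36, -0.39, -0.99, 0, 0, 0, -0.36, -0.39, -0.99, 0, 0, 0, -0.36, -0.39, -0.99, 0, 0, 0, -0.36, -0.39, -0.99])

```text
t: 1.1
tcp_pos: [0.4922, -0.017, 0.2471]
orientation: [3.032, 0.553, 2.919]
wrist_force: [0.4, -0.3, -0.3]
gripper_width: 0.642
```

Call:
drive_tool(commands=[0, 0, 0, -0.36, -0.39, -0.99, 0, 0, 0, -0.36, -0.39, -0.99])

```text
t: 1.27
tcp_pos: [0.4922, -0.017, 0.2471]
orientation: [3.1, 0.657, -3.105]
wrist_force: [0.9, -0.1, -0.2]
gripper_width: 0.642
```

```bash
python3 - <<'E'
from h import *
delta(*goal([-.22,-.0145,.14],40,1))
E
```

```text
t 1.27 tcpL [-0.2099 -0.0097  0.2471] q [-0.37 -0.2  -0.66  0.51  0.28 -0.33] F [ 0.9 -0.1 -0.2] w 0.642
shift tool rows [ 2.43 -0.31  2.62]  shift in goal axes [ 2.55 -0.16  2.52] rot rows [-0.35 -0.32 -0.87]
```

Call:
drive_tool(commands=[1, 0, 0.7, -0.35, -0.32, -0.87, 1, 0, 0.7, 0, 0, 0, 0.5, -0.16, 0.7, 0, 0, 0])

```text
t: 1.52
tcp_pos: [0.4715, -0.0219, 0.1484]
orientation: [3.136, 0.693, -2.981]
wrist_force: [0.7, -0.5, -0.4]
gripper_width: 0.646
```

```bash
python3 - <<'E'
from h import *
delta(*goal([-.162,-.0145,.085],40,1))
c=cap('wrist'); save(c,'pics/w1.png')
E
```

```text
t 1.52 tcpL [-0.2311 -0.0111  0.1484] q [-0.45 -0.12 -0.91  0.19  0.38 -0.5 ] F [ 0.7 -0.5 -0.4] w 0.646
shift tool rows [-0.42 -0.11  3.1 ]  shift in goal axes [-0.41 -0.11  3.1 ] rot rows [-0.01 -0.04 -0.06]
```

View pics/w1.png

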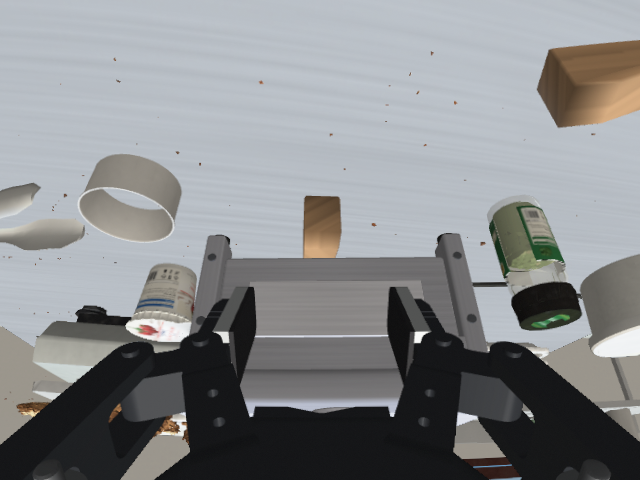

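The wrist view shows the wedge tail at columns 303–341, row ~225, midway between the fingers (middle ~321). A quick depth check from here, then I approach.

```bash
python3 - <<'E'
from h import *
c=cap('wrist'); L=tow(pts(c)); hsv=cv2.cvtColor(c['img'],cv2.COLOR_RGB2HSV)
m=np.zeros(hsv.shape[:2],bool); m[190:262,295:350]=True
m&=(hsv[...,1]>80)&(L[...,2]>.005)
P=L[m]; print(len(P),np.percentile(P,[1,50,99],axis=0).round(4))
for lo in np.arange(-.135,-.09,.01):
    q=P[(P[:,0]>=lo)&(P[:,0]<lo+.01)&(P[:,2]>.03)]
    if len(q)>5: print(lo.round(3),q[:,1].min().round(4),q[:,1].max().round(4),np.median(q[:,2]).round(4))
delta(*goal([-.111,-.0145,.025],40,1))
E
```

```text
1971 [[-0.1284 -0.0248  0.0056]
 [-0.1262 -0.0108  0.03  ]
 [-0.0752  0.0038  0.0362]]
-0.135 -0.0242 0.004 0.0334
-0.125 -0.0246 0.004 0.0354
-0.115 -0.0251 0.0035 0.0355
-0.105 -0.0255 0.003 0.035
-0.095 -0.0258 0.0019 0.0316
t 1.62 tcpL [-0.2301 -0.0117  0.1472] q [-0.45 -0.12 -0.91  0.19  0.38 -0.5 ] F [0.7 0.5 1.2] w 0.642
shift tool rows [-0.47 -0.09  5.67]  shift in goal axes [-0.42 -0.09  5.67] rot rows [ 0.01 -0.07 -0.08]
```

Call:
drive_tool(commands=[-0.4, -0.1, 1, 0, -0.04, -0.06, 0, 0, 1, 0, 0, 0, 0, 0, 0.5, 0, 0, 0, 0, 0, 0, 0, 0, 0])

```text
t: 1.95
tcp_pos: [0.5337, -0.0157, 0.1006]
orientation: [-3.14, 0.699, -2.97]
wrist_force: [-0.4, 0.8, 0.7]
gripper_width: 0.643
```

```bash
python3 - <<'E'
from h import *
delta(*goal([-.111,-.0145,.025],40,1))
E
```

```text
t 1.95 tcpL [-0.1687 -0.0155  0.1006] q [-0.36  0.08 -0.91 -0.04  0.33 -0.42] F [-0.4  0.8  0.7] w 0.643
shift tool rows [0.15 0.03 3.17]  shift in goal axes [0.15 0.03 3.17] rot rows [0.   0.01 0.01]
```

Call:
drive_tool(commands=[0.15, 0.1, 0.8, 0, 0, 0, 0, 0, 0.8, 0, 0, 0, 0, 0, 0.8, 0, 0, 0, 0, 0, 0.75, 0, 0, 0, 0, 0, 0, 0, 0, 0])

```text
t: 2.37
tcp_pos: [0.5901, -0.0034, 0.0253]
orientation: [-3.14, 0.699, -2.97]
wrist_force: [-0.2, 0.1, 0.1]
gripper_width: 0.645
```

Call:
drive_tool(commands=[0, 0, 0, 0, 0, 0, 0, 0, 0, 0, 0, 0, 0, 0, 0, 0, 0, 0, 0, 0, 0, 0, 0, 0, 0, 0, 0, 0, 0, 0], jaw=20)

```text
t: 2.78
tcp_pos: [0.5878, -0.0036, 0.0278]
orientation: [-3.139, 0.702, -2.97]
wrist_force: [-8.1, -0.1, 9.4]
gripper_width: 0.34
```

```bash
python3 - <<'E'
from h import *
delta(*goal([-.111,-.0145,.025],40,1))
c=cap('wrist'); save(c,'pics/w2.png'); c=cap('side'); save(c,'pics/s2.png')
a=cv2.imread('pics/w2.png');b=cv2.imread('pics/s2.png')[180:330,230:430]
cv2.imwrite('pics/c2.png',np.hstack([cv2.resize(a,(400,300)),cv2.resize(b,(400,300),interpolation=3)]))
E
```

```text
t 2.78 tcpL [-0.1133 -0.0127  0.0278] q [-0.29  0.31 -0.91 -0.3   0.29 -0.36] F [-8.1 -0.1  9.4] w 0.34
shift tool rows [ 0.   -0.06  0.12]  shift in goal axes [ 0.   -0.06  0.12] rot rows [-0.01  0.03  0.01]
```

View pics/c2.png

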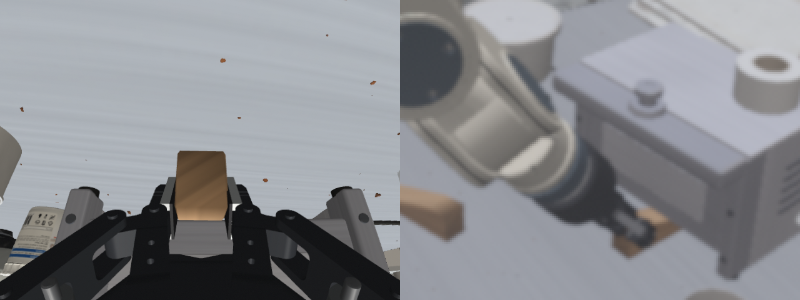

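Gripped at a 29 mm opening; the wrist view shows the tail between the pads. First tugs.

Call:
drive_tool(commands=[0, 0, -0.1, 0, 0, 0, 0.2, 0, -0.17, 0, 0, 0, 0, 0, 0, 0, 0, 0, 0.2, 0, -0.17, 0, 0, 0, 0, 0, 0, 0, 0, 0])

```text
t: 3.3
tcp_pos: [0.5692, -0.0069, 0.0281]
orientation: [-3.139, 0.698, -2.972]
wrist_force: [-6.1, -2.1, -6.0]
gripper_width: 0.336
```

Call:
drive_tool(commands=[0.2, 0, -0.17, 0, 0, 0, 0, 0, 0, 0, 0, 0, 0.2, 0, -0.17, 0, 0, 0, 0, 0, 0, 0, 0, 0])

```text
t: 3.63
tcp_pos: [0.5543, -0.0094, 0.0284]
orientation: [-3.139, 0.699, -2.971]
wrist_force: [-3.1, -2.6, -5.7]
gripper_width: 0.332
```

```bash
cat >> h.py <<'E'
def wedge(n='wrist'):
    c=cap(n); L=tow(pts(c)); hsv=cv2.cvtColor(c['img'],cv2.COLOR_RGB2HSV)
    m=(hsv[...,0]<18)&(hsv[...,1]>80)&(L[...,2]>.005)&(L[...,2]<.045)&(abs(L[...,1]+.012)<.03)&(L[...,0]<-.06)&(L[...,0]>-.30)
    P=L[m]; print(n,len(P),'wedge x,y,z 1/50/99%',np.percentile(P,[1,50,99],axis=0).round(4).tolist()); return c,L
E
python3 - <<'E'
from h import *
delta(*goal([-.145,-.0127,.027],40,1)); wedge(); c,L=wedge('side'); save(c,'pics/s3.png')
E
```

```text
t 3.63 tcpL [-0.1474 -0.0128  0.0284] q [-0.32  0.27 -0.98 -0.32  0.31 -0.39] F [-3.1 -2.6 -5.7] w 0.332
shift tool rows [-0.03  0.    0.09]  shift in goal axes [-0.03  0.    0.09] rot rows [-0.01  0.01  0.01]
wrist 8017 wedge x,y,z 1/50/99% [[-0.1625, -0.0264, 0.0054], [-0.1609, -0.0122, 0.0254], [-0.138, 0.0023, 0.0361]]Traceback (most recent call last):
  File "<stdin>", line 2, in <module>
  File "h.py", line 32, in wedge
    P=L[m]; print(n,len(P),'wedge x,y,z 1/50/99%',np.percentile(P,[1,50,99],axis=0).round(4).tolist()); return c,L
                                                  ~~~~~~~~~~~~~^^^^^^^^^^^^^^^^^^^^
    return _quantile_unchecked(
        a, q, axis, out, overwrite_input, method, keepdims, weights)
    return _ureduce(a,
                    func=_quantile_ureduce_func,
    ...<5 lines>...
                    overwrite_input=overwrite_input,
                    method=method)
    r = func(a, **kwargs)
    result = _quantile(arr,
                       quantiles=q,
    ...<2 lines>...
                       out=out,
                       weights=wgt)
    slices_having_nans = np.isnan(arr[-1, ...])
                                  ~~~^^^^^^^^^
IndexError: index -1 is out of bounds for axis 0 with size 0
```

Call:
drive_tool(commands=[0.15, 0, -0.1, 0, 0, 0, 0, 0, 0, 0, 0, 0, 0, 0, 0, 0, 0, 0])

```text
t: 3.98
tcp_pos: [0.5498, -0.0102, 0.0281]
orientation: [-3.139, 0.7, -2.971]
wrist_force: [-0.7, -1.0, -4.9]
gripper_width: 0.341
```

Call:
drive_tool(commands=[0, 0, 0, 0, 0, 0, 0, 0, 0, 0, 0, 0, 0, 0, 0, 0, 0, 0, 0, 0, 0, 0, 0, 0, 0, 0, 0, 0, 0, 0], jaw=55)

```text
t: 4.4
tcp_pos: [0.5502, -0.0101, 0.0284]
orientation: [-3.139, 0.701, -2.97]
wrist_force: [-0.7, -0.1, 0.6]
gripper_width: 0.644
```

Call:
drive_tool(commands=[0, 0, -0.5, 0, 0, 0, 0, 0, -0.5, 0, 0, 0, 0, 0, -1, 0, 0, 0, 0, 0, -1, 0, 0, 0, 0, 0, 0, 0, 0, 0])

```text
t: 4.82
tcp_pos: [0.4914, -0.0197, 0.1003]
orientation: [-3.137, 0.704, -2.969]
wrist_force: [-1.0, -0.3, 0.7]
gripper_width: 0.645
```

```bash
python3 - <<'E'
from h import *
c,L=wedge(); save(c,'pics/w3.png'); delta(*goal([-.150,-.0127,.027],40,1))
# door lower edge: points on door plane
m=(abs(L[...,0]+.075)<.005)&(abs(L[...,1])<.08)&(abs(L[...,1]+.012)>.025)
print('door plane low z',np.percentile(L[m][:,2],[0.5,2,5]).round(4),m.sum())
E
```

```text
wrist 3733 wedge x,y,z 1/50/99% [[-0.167, -0.0266, 0.0058], [-0.1649, -0.0121, 0.0278], [-0.0772, 0.0021, 0.036]]
t 4.87 tcpL [-0.2099 -0.013   0.0994] q [-0.42  0.01 -0.98 -0.04  0.37 -0.47] F [0.5 1.  0.2] w 0.648
shift tool rows [0.04 0.02 3.13]  shift in goal axes [0.02 0.01 3.13] rot rows [-0.03  0.05  0.02]
door plane low z [-0.001  -0.0007 -0.0003] 10955
```

View pics/w3.png

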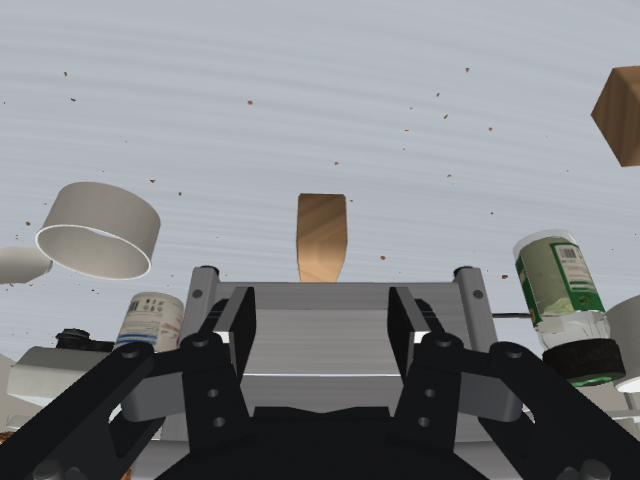

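The wedge tail is at (322,195), and the door's lower edge is at row ~282. I measure that edge's height while waiting out the settle time.

Call:
drive_tool(commands=[0, 0, 0, 0, 0, 0, 0, 0, 0, 0, 0, 0, 0, 0, 0, 0, 0, 0, 0, 0, 0, 0, 0, 0, 0, 0, 0, 0, 0, 0])

```text
t: 5.28
tcp_pos: [0.4927, -0.0196, 0.0959]
orientation: [-3.141, 0.699, -2.971]
wrist_force: [-0.1, 0.0, 0.2]
gripper_width: 0.645
```

```bash
python3 - <<'E'
from h import *
c,L=wedge()
for u in (240,265,380,420):
    for v in range(276,292,2): print(u,v,L[v,u].round(4),c['img'][v,u])
E
```

```text
wrist 3801 wedge x,y,z 1/50/99% [[-0.167, -0.0265, 0.0056], [-0.165, -0.0125, 0.0279], [-0.0778, 0.0021, 0.036]]
240 276 [-0.0592 -0.0818 -0.0009] [174 180 186]
240 278 [-0.0567 -0.0822 -0.0002] [172 178 183]
240 280 [-0.0519 -0.0831 -0.0007] [176 182 189]
240 282 [-0.0484 -0.0837 -0.0004] [177 183 189]
240 284 [-0.0432 -0.0848 -0.001 ] [175 181 188]
240 286 [-0.0399 -0.0853 -0.0005] [152 157 162]
240 288 [-0.2123 -0.0438  0.0822] [80 81 79]
240 290 [-0.2134 -0.0434  0.0836] [78 79 79]
265 276 [-0.059  -0.0602 -0.0011] [177 183 189]
265 278 [-0.0564 -0.0605 -0.0005] [174 181 187]
265 280 [-0.053  -0.0609 -0.0002] [172 178 185]
265 282 [nan nan nan] [176 183 189]
265 284 [-0.0433 -0.0622 -0.0011] [175 181 188]
265 286 [-0.0402 -0.0625 -0.0005] [164 169 176]
265 288 [-0.0738 -0.0568  0.0172] [93 92 92]
265 290 [-0.0737 -0.0567  0.0189] [106 105 106]
380 276 [-0.061   0.0387 -0.0001] [176 181 188]
380 278 [-0.0563  0.0393 -0.0006] [176 183 189]
380 280 [-0.0536  0.0396  0.    ] [171 177 184]
380 282 [-0.0491  0.0403 -0.0002] [174 180 186]
380 284 [-0.0451  0.0408 -0.0002] [177 183 189]
380 286 [-0.0415  0.0413  0.    ] [166 172 178]
380 288 [-0.0724  0.0357  0.0165] [97 95 96]
380 290 [-0.0746  0.0352  0.0193] [107 106 107]
420 276 [-0.0608  0.0733 -0.0001] [176 183 188]
420 278 [-0.0571  0.0741 -0.    ] [175 181 188]
420 280 [-0.0531  0.075  -0.0001] [177 183 190]
420 282 [-0.0486  0.0761 -0.0004] [175 180 187]
420 284 [-0.0435  0.0773 -0.0009] [173 179 185]
420 286 [-0.0415  0.0776  0.0002] [158 163 168]
420 288 [-0.0737  0.0679  0.0173] [98 95 97]
420 290 [-0.0743  0.0674  0.0193] [106 104 105]
```

The door edge is at ~16.5 mm, so the door value is about 13 mm, half-way, and it has rested for more than 1 s. Taking a fresh hold.

Call:
drive_tool(commands=[0, 0, 0.8, 0, 0, 0, 0, 0, 0.8, 0, 0, 0, 0, 0, 0.8, 0, 0, 0, 0, 0, 0.55, 0, 0, 0, 0, 0, 0, 0, 0, 0])

```text
t: 5.75
tcp_pos: [0.5497, -0.0099, 0.0265]
orientation: [-3.141, 0.697, -2.971]
wrist_force: [-0.7, 0.0, -0.5]
gripper_width: 0.643
```

Call:
drive_tool(commands=[0, 0, 0, 0, 0, 0, 0, 0, 0, 0, 0, 0, 0, 0, 0, 0, 0, 0, 0, 0, 0, 0, 0, 0, 0, 0, 0, 0, 0, 0], jaw=20)

```text
t: 6.17
tcp_pos: [0.5483, -0.0107, 0.0295]
orientation: [-3.139, 0.7, -2.972]
wrist_force: [-3.7, -3.6, -0.5]
gripper_width: 0.339
```

Call:
drive_tool(commands=[0.2, 0, -0.17, 0, 0, 0, 0, 0, 0, 0, 0, 0, 0.2, 0, -0.17, 0, 0, 0, 0, 0, 0, 0, 0, 0])

```text
t: 6.5
tcp_pos: [0.5326, -0.013, 0.0295]
orientation: [-3.139, 0.7, -2.971]
wrist_force: [-12.7, -2.4, 11.2]
gripper_width: 0.335
```

```bash
python3 - <<'E'
from h import *
c,L=wedge(); delta(*goal([-.215,-.0127,.027],40,1))
E
```

```text
wrist 7701 wedge x,y,z 1/50/99% [[-0.1831, -0.0264, 0.0054], [-0.1815, -0.0121, 0.0252], [-0.1585, 0.0024, 0.0356]]
t 6.55 tcpL [-0.1694 -0.0126  0.0295] q [-0.35  0.24 -1.02 -0.33  0.33 -0.42] F [-12.7  -2.5   9.1] w 0.335
shift tool rows [ 1.22 -0.   -0.92]  shift in goal axes [ 1.22 -0.   -0.91] rot rows [-0.01  0.02  0.01]
```

Joint 3 is at -1.02, close to its -1.04 limit. So I let go, regrip with less lean (20°), which is clear of the lintel by now, and continue.

Call:
drive_tool(commands=[0, 0, 0, 0, 0, 0, 0, 0, 0, 0, 0, 0, 0, 0, 0, 0, 0, 0, 0, 0, -1, 0, 0, 0, 0, 0, -1, 0, 0, 0], jaw=55)

```text
t: 6.97
tcp_pos: [0.4947, -0.0189, 0.0738]
orientation: [3.14, 0.697, -2.972]
wrist_force: [-0.3, 0.2, 0.3]
gripper_width: 0.645
```

Call:
drive_tool(commands=[0, 0, 0, 0, 0.97, 0, 0, 0, 0, 0, 0.97, 0, 0, 0, 0, 0, 0.97, 0, 0, 0, 0, 0, 0, 0])

```text
t: 7.3
tcp_pos: [0.4986, -0.0199, 0.0775]
orientation: [-3.138, 0.363, -2.97]
wrist_force: [1.3, -1.5, 0.7]
gripper_width: 0.647
```

```bash
python3 - <<'E'
from h import *
c,L=wedge(); save(c,'pics/w4.png');delta(*goal([-.165,-.0127,.0265],20,1))
E
```

```text
wrist 6034 wedge x,y,z 1/50/99% [[-0.1826, -0.0271, 0.0061], [-0.1688, -0.0126, 0.0288], [-0.0741, 0.0021, 0.0362]]
t 7.35 tcpL [-0.2042 -0.0132  0.0762] q [-0.3   0.12 -0.72  0.4   0.16 -0.44] F [-0.  -0.2 -0.7] w 0.643
shift tool rows [-0.62  0.02  2.02]  shift in goal axes [-0.66  0.02  2.  ] rot rows [-0.02  0.16  0.02]
```

Call:
drive_tool(commands=[-0.65, 0, 0.4, 0, 0.16, 0, 0, 0, 0.8, 0, 0, 0, 0, 0, 0.65, 0, 0, 0, 0, 0, 0, 0, 0, 0])

```text
t: 7.68
tcp_pos: [0.5309, -0.0125, 0.0259]
orientation: [3.14, 0.344, -2.973]
wrist_force: [-1.1, 0.0, -0.7]
gripper_width: 0.644
```

Call:
drive_tool(commands=[0, 0, 0, 0, 0, 0, 0, 0, 0, 0, 0, 0, 0, 0, 0, 0, 0, 0, 0, 0, 0, 0, 0, 0, 0, 0, 0, 0, 0, 0], jaw=20)

```text
t: 8.1
tcp_pos: [0.5315, -0.0135, 0.03]
orientation: [-3.14, 0.345, -2.973]
wrist_force: [-7.1, -0.9, 3.9]
gripper_width: 0.332
```

Call:
drive_tool(commands=[0.25, 0, -0.09, 0, 0, 0, 0, 0, 0, 0, 0, 0, 0.25, 0, -0.09, 0, 0, 0, 0, 0, 0, 0, 0, 0])

```text
t: 8.43
tcp_pos: [0.5165, -0.0162, 0.0301]
orientation: [-3.14, 0.347, -2.972]
wrist_force: [-1.0, -0.9, -0.3]
gripper_width: 0.341
```

```bash
python3 - <<'E'
from h import *
c,L=wedge(); delta(*goal([-.208,-.0127,.027],20,1))
E
```

```text
wrist 10855 wedge x,y,z 1/50/99% [[-0.198, -0.0271, 0.0058], [-0.1895, -0.0126, 0.0292], [-0.0809, 0.0018, 0.0361]]
t 8.48 tcpL [-0.1858 -0.013   0.03  ] q [-0.27  0.23 -0.73  0.3   0.14 -0.42] F [-4.6 -1.9  5.7] w 0.335
shift tool rows [ 0.73  0.01 -0.16]  shift in goal axes [ 0.73  0.01 -0.16] rot rows [-0.02 -0.02 -0.  ]
```

Call:
drive_tool(commands=[0.25, 0, -0.09, 0, 0, 0, 0, 0, 0, 0, 0, 0, 0.25, 0, -0.09, 0, 0, 0, 0, 0, 0, 0, 0, 0])

```text
t: 8.82
tcp_pos: [0.5007, -0.0187, 0.03]
orientation: [-3.14, 0.346, -2.972]
wrist_force: [-4.1, -1.4, 7.0]
gripper_width: 0.337
```

Call:
drive_tool(commands=[0.25, 0, -0.09, 0, 0, 0, 0, 0, 0, 0, 0, 0, 0.25, 0, -0.09, 0, 0, 0, 0, 0, 0, 0, 0, 0])

```text
t: 9.15
tcp_pos: [0.4845, -0.0213, 0.03]
orientation: [-3.14, 0.346, -2.972]
wrist_force: [-3.7, -0.6, 11.8]
gripper_width: 0.34
```

```bash
python3 - <<'E'
from h import *
c,L=wedge(); save(c,'pics/w5.png'); delta(*goal([-.215,-.0127,.027],20,1))
E
```

```text
wrist 10870 wedge x,y,z 1/50/99% [[-0.2304, -0.0267, 0.0058], [-0.2219, -0.0123, 0.0292], [-0.1137, 0.0021, 0.0361]]
t 9.2 tcpL [-0.2182 -0.0127  0.03  ] q [-0.31  0.18 -0.8   0.28  0.16 -0.45] F [-3.4 -0.5 11.6] w 0.339
shift tool rows [-0.07  0.    0.13]  shift in goal axes [-0.06  0.    0.13] rot rows [-0.01 -0.03  0.  ]
```

View pics/w5.png

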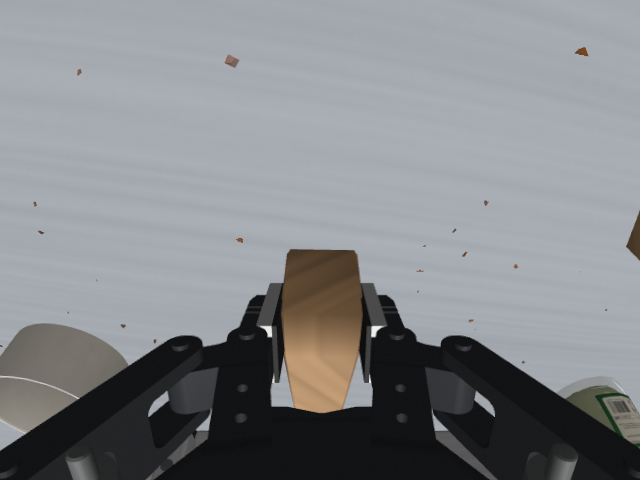

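The wedge is clear: tail at (320,250), L x ≈ -0.230, so its centre is at about -0.163. Releasing and retreating upward.

Call:
drive_tool(commands=[0, 0, 0, 0, 0, 0, 0, 0, 0, 0, 0, 0, 0, 0, 0, 0, 0, 0, 0, 0, -0.7, 0, 0, 0, 0, 0, -1, 0, 0, 0], jaw=60)

```text
t: 9.62
tcp_pos: [0.4665, -0.0236, 0.0758]
orientation: [3.14, 0.34, -2.973]
wrist_force: [0.3, -0.6, 0.4]
gripper_width: 0.707
```

Call:
drive_tool(commands=[0, 0, -1, 0, 0, 0, 0, 0, -1, 0, 0, 0, 0, 0, -1, 0, 0, 0, 0, 0, -1, 0, 0, 0, 0, 0, -1, 0, 0, 0])

```text
t: 10.03
tcp_pos: [0.4168, -0.0322, 0.2198]
orientation: [-3.141, 0.345, -2.972]
wrist_force: [1.5, -1.0, 1.0]
gripper_width: 0.7
```

Call:
drive_tool(commands=[0, 0, -1, 0, 0.97, 0, 0, 0, 0, 0, 0.97, 0, 0, 0, 0, 0, 0.97, 0, 0, 0, 0, 0, 0, 0], jaw=0)

```text
t: 10.37
tcp_pos: [0.4104, -0.0344, 0.2447]
orientation: [-3.141, -0.005, -2.972]
wrist_force: [-0.9, -0.7, -1.1]
gripper_width: 0.137
```

```bash
python3 - <<'E'
from h import *
delta(*goal([-.089,0,.240],0,1))
for n in ('side','wrist'):
  c=cap(n); save(c,f'pics/{n}6.png'); L=tow(pts(c))
  t=(L[...,2]>.168)&(L[...,2]<.196)&(abs(L[...,0]+.089)<.03)&(abs(L[...,1])<.03)
  P=L[t]
  if len(P): print(n,len(P),np.percentile(P,[2,50,98],axis=0).round(4).tolist())
  if n=='wrist': break
  m=(abs(L[...,0]+.075)<.004)&(abs(L[...,1])<.09); print('door low z',np.percentile(L[m][:,2],[1,5]))
a=cv2.imread('pics/side6.png')[170:370,230:500]; b=cv2.imread('pics/wrist6.png')
cv2.imwrite('pics/c6.png',np.hstack([cv2.resize(a,(400,296),interpolation=3),cv2.resize(b,(395,296))]))
E
```

```text
t 10.37 tcpL [-0.2934 -0.0132  0.2447] q [-0.29  0.03 -0.27  1.28 -0.   -0.46] F [-0.9 -0.7 -1.1] w 0.137
shift tool rows [-6.81  0.44  0.12]  shift in goal axes [-6.81  0.44  0.16] rot rows [-0.01 -0.04  0.  ]
side 189 [[-0.1063, -0.0142, 0.1681], [-0.0955, -0.0043, 0.1844], [-0.0798, 0.0122, 0.1895]]
door low z [-0.00172921  0.00027297]
```

View pics/c6.png

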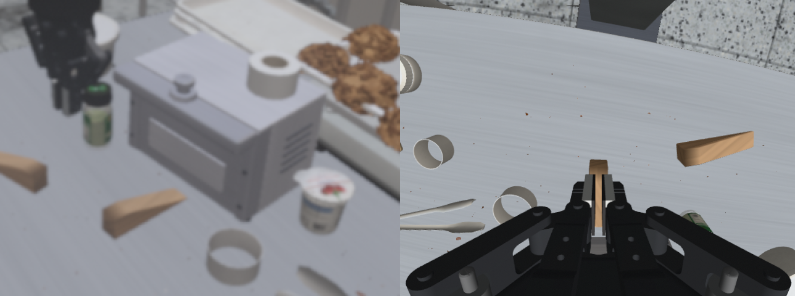

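The side view shows the door down, and the wedge lying clear in front of it at crop (145,210). Now I go above the bush.

Call:
drive_tool(commands=[-1, 0.1, 0, 0, 0, 0, -1, 0.1, 0, 0, 0, 0, -1, 0.1, 0, 0, 0, 0, -1, 0.14, 0, 0, 0, 0, -1, 0, 0, 0, 0, 0])

```text
t: 10.88
tcp_pos: [0.5544, 0.0049, 0.2459]
orientation: [-3.141, 0.005, -2.973]
wrist_force: [1.1, -0.3, -1.2]
gripper_width: 0.004
```

Call:
drive_tool(commands=[-1, 0, 0, 0, 0, 0, -0.8, 0, 0.5, 0, 0, 0, 0, 0, 0.4, 0, 0, 0, 0, 0, 0, 0, 0, 0])

```text
t: 11.22
tcp_pos: [0.6066, 0.0132, 0.2159]
orientation: [3.141, -0.001, -2.972]
wrist_force: [-0.4, 0.4, -0.8]
gripper_width: -0.003
```

```bash
python3 - <<'E'
from h import *
delta(*goal([-.089,0,.195],0,1))
c=cap('side'); save(c,'pics/s7.png'); d=cap('wrist'); save(d,'pics/w7.png')
a=cv2.imread('pics/s7.png')[170:270,290:410]; b=cv2.imread('pics/w7.png')
cv2.imwrite('pics/c7.png',np.hstack([cv2.resize(a,(384,320),interpolation=3),cv2.resize(b,(416,320))]))
E
```

```text
t 11.22 tcpL [-0.092   0.0008  0.2159] q [-0.12  0.37  0.1   1.3   0.   -0.29] F [-0.4  0.4 -0.8] w -0.003
shift tool rows [-0.1  -0.03  0.7 ]  shift in goal axes [-0.1  -0.03  0.7 ] rot rows [ 0.01 -0.   -0.  ]
```

View pics/c7.png

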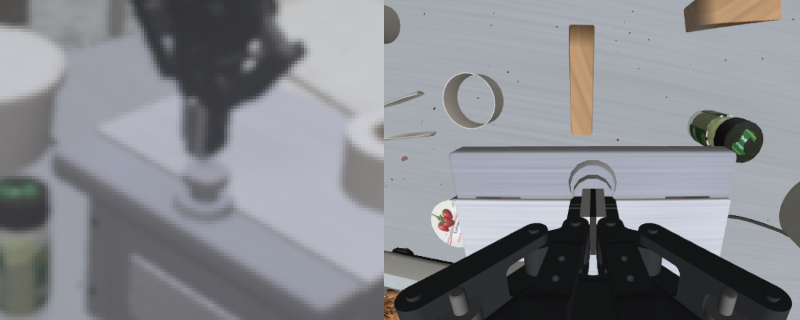

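The closed fingertips stand right over the bush (side crop (205,165)). Pressing.

Call:
drive_tool(commands=[-0.1, 0, 0.2, 0, 0, 0, 0, 0, 0.15, 0, 0, 0, 0, 0, 0.15, 0, 0, 0, 0, 0, 0.15, 0, 0, 0])

```text
t: 11.65
tcp_pos: [0.6103, 0.0135, 0.2002]
orientation: [-3.14, 0.004, -2.973]
wrist_force: [-2.9, -0.3, 8.6]
gripper_width: -0.001
```

Call:
drive_tool(commands=[0, 0, 0.05, 0, 0, 0, 0, 0, 0.05, 0, 0, 0, 0, 0, 0, 0, 0, 0])

```text
t: 11.9
tcp_pos: [0.6103, 0.0135, 0.1971]
orientation: [-3.14, 0.003, -2.973]
wrist_force: [-2.2, -0.7, 4.7]
gripper_width: 0.001
```

Call:
drive_tool(commands=[0, 0, 0.05, 0, 0, 0, 0, 0, 0.05, 0, 0, 0, 0, 0, 0.05, 0, 0, 0, 0, 0, 0, 0, 0, 0])

```text
t: 12.23
tcp_pos: [0.6104, 0.0135, 0.1949]
orientation: [-3.139, 0.006, -2.973]
wrist_force: [-7.0, -0.9, 21.2]
gripper_width: -0.001
```

Call:
drive_tool(commands=[0, 0, 0.05, 0, 0, 0, 0, 0, 0.05, 0, 0, 0, 0, 0, 0, 0, 0, 0])

```text
t: 12.48
tcp_pos: [0.6104, 0.0135, 0.1947]
orientation: [-3.138, 0.009, -2.973]
wrist_force: [-14.2, 0.1, 41.4]
gripper_width: 0.002
```

It stopped dead at TCP z 0.1947 (0.195 expected), with force rising to 41 N, so the bush is home. Retreat and final check.

Call:
drive_tool(commands=[0, 0, -0.5, 0, 0, 0, 0, 0, -1, 0, 0, 0, 0, 0, -1, 0, 0, 0, 1, 0, -1, 0, 0, 0, 1, 0, 0, 0, 0, 0])

```text
t: 12.9
tcp_pos: [0.5529, 0.0035, 0.2978]
orientation: [-3.138, 0.009, -2.972]
wrist_force: [0.0, -0.1, 0.9]
gripper_width: 0.0
```

Call:
drive_tool(commands=[1, 0, 0, 0, 0, 0, 1, 0, 0, 0, 0, 0, 1, 0, 0, 0, 0, 0, 1, 0, 0, 0, 0, 0, 0, 0, 0, 0, 0, 0])

```text
t: 13.32
tcp_pos: [0.4289, -0.0164, 0.2937]
orientation: [-3.14, 0.002, -2.973]
wrist_force: [1.9, -0.8, 1.1]
gripper_width: -0.003
```

```bash
python3 - <<'E'
from h import *
s=readout.observe(); print(s['t'],s['tcp_pos'],s['wrist_force'])
for n in ('scene','side'):
  c=cap(n); save(c,f'pics/{n}8.png'); L=tow(pts(c))
  t=(L[...,2]>.166)&(L[...,2]<.2)&(abs(L[...,0]+.089)<.025)&(abs(L[...,1])<.025); print(n,'bush top z',np.percentile(L[t][:,2],[90,97]).round(4))
  m=(abs(L[...,0]+.075)<.004)&(abs(L[...,1])<.09); print('door low z',np.percentile(L[m][:,2],[1,5]))
  hsv=cv2.cvtColor(c['img'],cv2.COLOR_RGB2HSV)
  m=(hsv[...,0]<18)&(hsv[...,1]>(90 if n=='scene' else 60))&(L[...,2]>.006)&(L[...,2]<.045)&(abs(L[...,1]+.012)<.03)&(L[...,0]<-.08)&(L[...,0]>-.3); print('wedge',np.percentile(L[m],[1,99],axis=0).round(3).tolist())
a=cv2.imread('pics/scene8.png')[190:370,180:470];b=cv2.imread('pics/side8.png')[180:360,200:490]
cv2.imwrite('pics/c8.png',np.vstack([cv2.resize(a,None,fx=1.6,fy=1.6),cv2.resize(b,None,fx=1.6,fy=1.6)]))
E
```

```text
13.3167 [ 0.42888629 -0.0163662   0.29369571] [ 1.86837306 -0.7945138   1.09736597]
scene bush top z [0.1784 0.1791]
door low z [-0.00077153  0.00425906]
wedge [[-0.232, -0.03, 0.006], [-0.108, -0.002, 0.037]]
side bush top z [0.1782 0.1786]
door low z [-0.00148518  0.00021923]
wedge [[-0.232, -0.03, 0.007], [-0.111, -0.005, 0.037]]
```

View pics/c8.png

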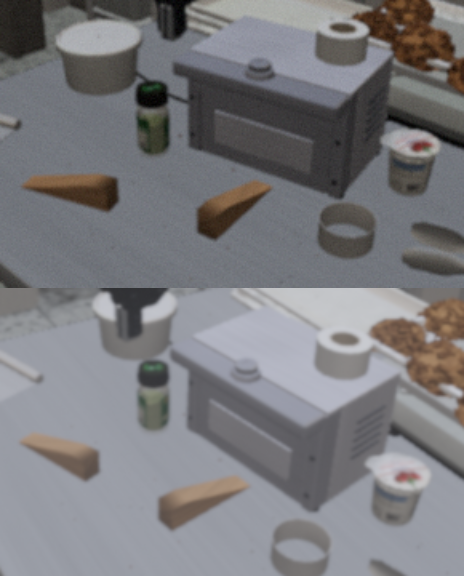

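Both views show the bush flush (top at 178 mm), the door down, the wedge lying clear in front, and the other things where they stood.

```bash
python3 -c "
from plant import order; print(order.finish_job())"
```

```text
the job is handed in; nothing more can be done
None
```

The door is shut, the wedge is out on the table, and the latch bush is pressed home. I handed the job in at about 13.4 s, and it reported no verdict.

- **Half-way rest:** I tugged the wedge until the door had sunk to about 13 mm. I let go there and waited over a second with the fingers clear. The door's lower edge then measured about 16.5 mm above the table.
- **Pulling clear:** Joint 3 came close to its limit with the gripper leaning 40°. I let go once more and took a fresh hold at 20° for the last part of the pull. I did not read the door's speed directly. The tugs were 8 mm or less each, so it should have come down well below the 0.2 m/s limit.
- **Bush:** I pressed it with closed fingertips until it stopped dead. The wrist force reached about 44 N.

| Last check | Measured | Required |
|---|---|---|
| Bush top | about 178 mm above the table | 178 mm when home |
| Wedge centre, warmer frame | about -0.164 m | below -0.142 m |
| Door | looks fully down in both views | within 2 mm of shut |

The depth reading of the door's lower edge mixed with the table, so the pictures are the only evidence for the door. The shaker, ring cutter, tub and label roll look unmoved in the final pictures; I did not measure them.

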